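# Load the glue press with a stepped stack of discs

### The arm

A 7-joint arm with a two-finger parallel gripper is mounted at the origin on a cart in front of the work surface, level with it; the furniture and walls round the work are solid. World frame = base frame: x ahead of the robot, y to its left, z up, the work surface at z = 0. Lengths are in m, angles in rad, forces in N, time in s.
With the tool pointing down it reaches from about 0.4 to 0.875 m from the base axis. Payload 19.3 kg.
Tool frame: the origin (TCP) lies midway between the tips of the shut fingers; the grasp point (between the pads) lies 19 mm behind it; z points along the fingers, y is the line along which they close (so a half turn about z gives the same grasp; the last joint's range is limited). The gripper opens to 85 mm and grips with 20 to 120 N. Pads are 22 mm wide; open, the fingers measure 114 mm over their backs; the gripper's body (76 mm by 85 mm) begins 54 mm behind the grasp point. The pads swing forward as they close: fully open they stand 13 mm farther back than shut.
Start: joints at [1.159, 0.521, -0.036, 1.599, 0.021, 1.021, -0.113], TCP at [0.209, -0.589, 0.231] pointing down, gripper open.
Joint ranges: [-2.91, 2.91], [-0.3, 2.13], [-1.5, 1.42], [0.17, 2.43], [-1.26, 4.41], [0.16, 1.93], [-2.52, 2.52]. Speed limits (rad/s): [1.89, 1.89, 2.39, 2.39, 3.01, 3.01, 3.01].

### API

Orientations are given as a rotation vector (axis times angle).
In Python, from station import r, effector, solver, grab_frame gives the robot as it stands. Calls block until the motion is done:
- r.move_pose(position, orientation): joint-space move of the TCP to a pose.
- r.movel(position, ori=None, rate=0.15, contact_N=None): straight line of the TCP; ori=None keeps the orientation; rate is the mean speed in m/s. With contact_N (N) it stops when the force on the tool has changed by that much, and returns True; else False.
- r.set_joints(angles): joint-space move.
- effector.move_gripper(opening, newtons=None): finger opening in m; newtons is the grip in N (None keeps the last); returns when the fingers have stopped.
- r.pause(seconds).
- solver.ik(position, orientation): joint angles nearest the present ones, or None.
- r.state(): the state.
- grab_frame(name): name is "scene" or "top" or "wrist"; returns a dict with "frame" (480x640x3 uint8, red, green, blue), "fx", "fy", "cx", "cy" (pixels), "xyz" and "rotation" of the camera in the world. Camera axes: x right, y down, z forward; pixel columns grow to the right and rows downward; lengths in m; the calibration is good to about 2 mm. A picture is of the moment at which its call begins. There is no depth.
A pose or a line that the arm cannot do raises r.IKError and nothing moves.
- r.finish_job(): hands the job in; it is judged then, once.
The state is a dict: "time_s": time; "joint_positions": joint angles; "qvel": joint speeds; "effort": joint torques, N m; "tool_pos": TCP position; "tcp_rot": TCP orientation; "contact_force": force on the tool from outside, world axes, zero at the start; "torque": the same for the moment, N m; "width": finger opening in m; "grasp_force": force on a finger pad.
Only numpy, scipy, OpenCV 4.12 (cv2) and the standard library are available. Lean on these libraries where they do the work, as an engineer would, in place of code of your own. Each camera call takes 0.05 s, during which the arm holds its last target. There are 200 camera calls.

### The job

Load the small bench press for gluing up a stepped round foot: swing the weighted arm up until it leans back on its stop, take the square steel pad off the round plate, and stack all the wooden discs on the bench on the plate, flat and centred, the widest at the bottom and each next one smaller. Then put the steel pad back flat and centred on top of the stack and lower the arm until its foot rests on the pad. Leave the tools and other things lying on the bench where they are.

Things in the scene. Friction and masses are not known exactly. Their poses are not given: they have to be found in the camera images.
- plate_center (a point): centre of the upper face of the press's round steel plate, 100 mm across, 20 mm above the bench. The press is fixed to the bench; its axes (this point's axes) are those of the press: z up, +y from the plate towards the hinge post, x along the hinge pin. The grey base board is 100 mm wide in x, reaches from 60 mm on the -y side to 175 mm on the +y side of this point and is 12 mm thick; the post (two cheeks, 52 mm wide in x, 36 mm in y, 113 mm high) stands 130 mm to +y
- press_hinge (a point): the arm's hinge axis, in the middle of the pin, 130 mm to +y of the plate centre and 95 mm above the bench; the axis runs along the press's x
- press_arm (a joint): angle of the press arm, rad: 0 = level over the plate, positive = raised. It runs from -0.30 to 1.85, its upper stop. The arm weighs 0.45 kg: past about 1.6 it leans back and stays up by its own weight, below that it sinks down by itself, slowed by a damper (at most about 1 rad/s). At the start it lies with its foot on the pad at about -0.25. Resting on the pad it reads about 0.11 with three discs loaded and about 0.23 with four
- press_grip (a point): centre of the black roller grip at the end of the arm, 195 mm from the hinge axis: a cylinder 32 mm across and 36 mm long that lies along the press's x and spins freely on its axle, so that fingers pinching its two flat ends from above (closing along the press's x) can carry it round the hinge while they keep pointing down; the bar (20 x 20 mm) runs from it to the hinge
- press_foot (a point): lowest point of the arm's round rubber foot (18 mm across), 130 mm from the hinge along the arm and 25 mm below the arm's centre line; it comes down over the plate's centre
- pad: square steel pressure pad, 64 x 64 x 16 mm, 0.2 kg, with a shallow dark round mark in the middle of each face; origin at its very centre, x and y along its sides, z along its axis; either face may be up. At the start it lies on the round plate under the arm's foot
- disc_a: the widest plain wooden disc, 68 mm across and 16 mm thick, lying flat; origin at its very centre, z along its axis; either face may be up. One of the four discs may be absent.
- disc_b: the second widest plain wooden disc, 60 mm across and 16 mm thick, lying flat; origin at its very centre, z along its axis; either face may be up. One of the four discs may be absent.
- disc_c: the third plain wooden disc, 52 mm across and 16 mm thick, lying flat; origin at its very centre, z along its axis; either face may be up. One of the four discs may be absent.
- disc_d: the smallest plain wooden disc, 44 mm across and 16 mm thick, lying flat; origin at its very centre, z along its axis; either face may be up. One of the four discs may be absent.
- awl: bystander: scratch awl with dark wooden handle, 150 x 27 x 28 mm, near the front edge; its length runs along its own x; leave it
- small_hammer: bystander: small hammer, 200 x 78 x 20 mm; its length runs along its own x, the head across its +x end; leave it
- marker_1: bystander: felt marker, 124 x 13 x 14 mm; its length runs along its own x; leave it
- handle_blank_b: bystander: wooden octagonal handle blank, 118 x 23 x 19 mm; its length runs along its own y; leave it
- marker_2: bystander: second felt marker, 124 x 13 x 14 mm; its length runs along its own x; leave it
Not all that is in view belongs to the job. Leave any blue or turquoise look-alike of the disc_d alone.

How it is judged:
On the way, in this order (a step that is already met when the one before it is completed fails the run):
1. the arm is swung up so that it leans back (value of joint press_arm above 1.6 rad), for 0.2 s.
2. all the discs lie centred on the plate, widest at the bottom, each smaller one on the next (horizontal distance between each of disc_a, disc_b, disc_c, disc_d and plate_center below 0.008 m and angle between the z axis of each of disc_a, disc_b, disc_c, disc_d and the z axis of plate_center, either way round below 0.1 rad and ((angle between disc_a's own z axis and vertical below 0.1 rad and z of disc_b in the frame of disc_a above 0.01 m) or (angle between disc_a's own z axis and vertical above 3.04 rad and z of disc_b in the frame of disc_a below -0.01 m)) and ((angle between disc_a's own z axis and vertical below 0.1 rad and z of disc_c in the frame of disc_a above 0.01 m) or (angle between disc_a's own z axis and vertical above 3.04 rad and z of disc_c in the frame of disc_a below -0.01 m)) and ((angle between disc_a's own z axis and vertical below 0.1 rad and z of disc_d in the frame of disc_a above 0.01 m) or (angle between disc_a's own z axis and vertical above 3.04 rad and z of disc_d in the frame of disc_a below -0.01 m)) and ((angle between disc_b's own z axis and vertical below 0.1 rad and z of disc_c in the frame of disc_b above 0.01 m) or (angle between disc_b's own z axis and vertical above 3.04 rad and z of disc_c in the frame of disc_b below -0.01 m)) and ((angle between disc_b's own z axis and vertical below 0.1 rad and z of disc_d in the frame of disc_b above 0.01 m) or (angle between disc_b's own z axis and vertical above 3.04 rad and z of disc_d in the frame of disc_b below -0.01 m)) and ((angle between disc_c's own z axis and vertical below 0.1 rad and z of disc_d in the frame of disc_c above 0.01 m) or (angle between disc_c's own z axis and vertical above 3.04 rad and z of disc_d in the frame of disc_c below -0.01 m))), for 0.2 s.
3. the pad lies on top of the stack (all of step 2 and horizontal distance between pad and plate_center below 0.012 m and angle between the z axis of pad and the z axis of plate_center, either way round below 0.1 rad and ((angle between disc_a's own z axis and vertical below 0.1 rad and z of pad in the frame of disc_a above 0.01 m) or (angle between disc_a's own z axis and vertical above 3.04 rad and z of pad in the frame of disc_a below -0.01 m)) and ((angle between disc_b's own z axis and vertical below 0.1 rad and z of pad in the frame of disc_b above 0.01 m) or (angle between disc_b's own z axis and vertical above 3.04 rad and z of pad in the frame of disc_b below -0.01 m)) and ((angle between disc_c's own z axis and vertical below 0.1 rad and z of pad in the frame of disc_c above 0.01 m) or (angle between disc_c's own z axis and vertical above 3.04 rad and z of pad in the frame of disc_c below -0.01 m)) and ((angle between disc_d's own z axis and vertical below 0.1 rad and z of pad in the frame of disc_d above 0.01 m) or (angle between disc_d's own z axis and vertical above 3.04 rad and z of pad in the frame of disc_d below -0.01 m))), for 0.2 s.
At the end, for the whole second after the job is handed in: Every disc on the bench lies flat (within 0.1 rad) on the plate's centre, within 8 mm, each smaller disc higher than the wider ones; the pad lies flat on top of them within 12 mm of the centre; the arm is down and its foot rests on the pad with its weight (over 0.8 N); nothing moves (all of step 3 and linear speed of each of disc_a, disc_b, disc_c, disc_d, pad below 0.02 m/s and contact force between press_arm and pad above 0.8 N and value of joint press_arm below 0.35 rad); the robot touches nothing.
It fails at once if a bystanding tool or thing is moved more than 40 mm (distance of any of awl, small_hammer, marker_1, handle_blank_b, marker_2 from where it was at the start of the episode above 0.04 m).
Of disc_a, disc_b, disc_c, disc_d only 3 to 4 are there at a start; the rules pass over those that are not, and their reading is None.
At some moment in a run one of disc_a, disc_b, disc_c, disc_d, pad may be knocked a few centimetres aside while the robot is not near it.
Once in a run the grip may slacken for a moment while it holds something.
It also fails if it takes over 210 s, if anything falls off the work surface, if the arm or the gripper's body presses on something with over 40 N, if the wrist force passes 120 N, or if a joint passes its speed limit or range.

## Working session

There is one attempt and no reset: what is moved stays moved. The work goes in short steps, each a Python script; the robot and the scene stay as the last script left them, time stands still between calls to the robot, and variables do not carry over. Pictures are saved under pics/ and viewed, at most 14 in all, crops included, and the job is handed in when it is done.

```bash
ls; mkdir -p pics; cat > h.py <<'E'
import numpy as np, cv2
from station import r, effector, solver, grab_frame
from scipy.spatial.transform import Rotation as R
def snap(cam,name=None):
    g=grab_frame(cam)
    if name: cv2.imwrite('pics/'+name+'.png',g['frame'][:,:,::-1])
    return g
def rot(g):
    M=np.array(g['rotation'],float)
    return M if M.shape==(3,3) else R.from_rotvec(M).as_matrix() if M.size==3 else None
def ray(g,u,v,z):
    d=rot(g)@np.array([(u-g['cx'])/g['fx'],(v-g['cy'])/g['fy'],1]); o=np.array(g['xyz'])
    return o+d*(z-o[2])/d[2]
def proj(g,p):
    c=rot(g).T@(np.array(p)-np.array(g['xyz'])); return np.array([g['cx']+g['fx']*c[0]/c[2],g['cy']+g['fy']*c[1]/c[2]])
def down(yaw): # tool z down, tool y (closing line) at world angle yaw
    y=np.array([np.cos(yaw),np.sin(yaw),0]); z=np.array([0,0,-1.]); x=np.cross(y,z)
    return R.from_matrix(np.c_[x,y,z]).as_rotvec()
E
python3 - <<'E'
from h import *
s=r.state(); print({k:np.round(v,3) for k,v in s.items()})
for c in ['scene','top']:
    g=snap(c,c+'0'); print(c,g['fx'],g['cx'],g['cy'],g['xyz'],np.round(g['rotation'],3).tolist())
E
```

```text
pics
{'time_s': np.float64(0.0), 'joint_positions': array([ 1.159,  0.522, -0.036,  1.6  ,  0.021,  1.021, -0.113]), 'qvel': array([-0.   , -0.001,  0.001,  0.001, -0.001, -0.   , -0.001]), 'effort': array([ 1.0000e-03, -9.2712e+01,  1.9800e+00, -3.6994e+01,  1.8000e-02,
        8.0000e-03,  0.0000e+00]), 'tool_pos': array([ 0.209, -0.589,  0.231]), 'tcp_rot': array([-3.095, -0.534,  0.   ]), 'contact_force': array([0.105, 0.231, 0.298]), 'torque': array([-0.019, -0.049,  0.007]), 'grasp_force': np.float64(0.0), 'width': np.float64(0.085)}
scene 450.30353442283376 324.7862038762489 240.88448584629222 [0.1958385  0.54476603 0.8308016 ] [-0.871, 2.63, -0.927]
top 475.22704109629825 317.1793890622731 237.14054358193005 [0.47349907 0.02864429 1.01124931] [-2.159, 2.165, -0.134]
```

View pics/top0.png

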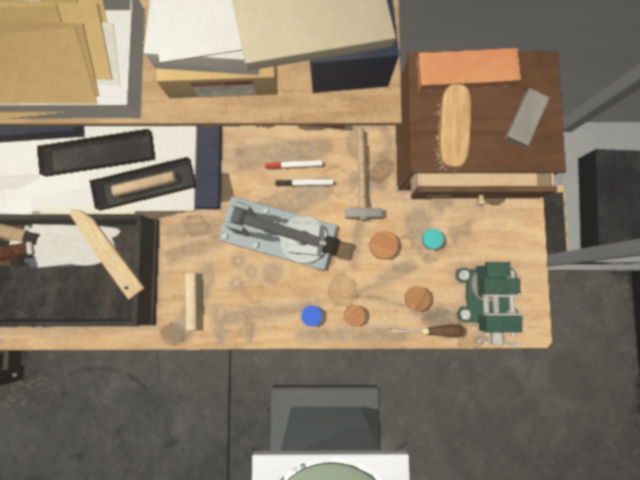

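View pics/scene0.png

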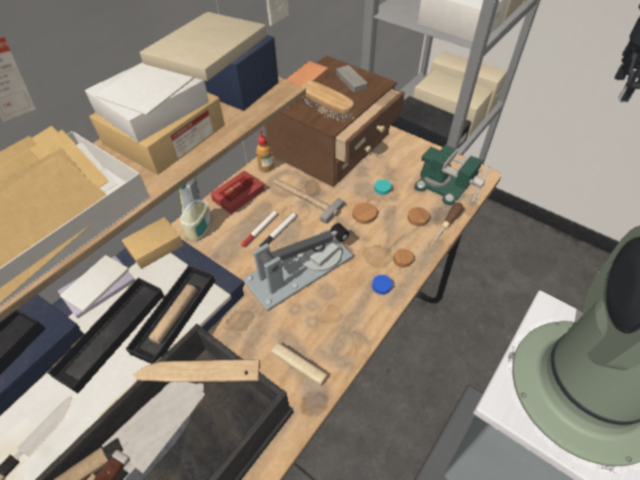

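```bash
cat > see.py <<'E'
from h import *
def discs(g,z=0.016,show=True,hl=(4,14),smin=110,box=None):
    f=cv2.cvtColor(g['frame'],cv2.COLOR_RGB2HSV)
    m=((f[...,0]>=hl[0])&(f[...,0]<=hl[1])&(f[...,1]>=smin)).astype(np.uint8)
    m=cv2.morphologyEx(m,cv2.MORPH_OPEN,np.ones((5,5)))
    out=[]
    for c in cv2.findContours(m,cv2.RETR_EXTERNAL,cv2.CHAIN_APPROX_NONE)[0]:
        if cv2.contourArea(c)<150 or len(c)<10: continue
        (u,v),r_=cv2.minEnclosingCircle(c)
        P=np.array([ray(g,*q[0],z)[:2] for q in c]); (x,y),(a,b),_=cv2.fitEllipse((P*1000).astype(np.float32))
        fill=cv2.contourArea(c)/(np.pi*r_**2)
        out.append((u,v,x/1000,y/1000,a,b,fill))
    return out
E
python3 - <<'E'
from see import *
g=snap('top')
f=cv2.cvtColor(g['frame'],cv2.COLOR_RGB2HSV)
for n,(u,v) in dict(d1=(384,245),d2=(418,299),d3=(355,316),st=(341,289),wood=(280,300),board=(312,262),plate=(290,245),vis=(480,300),board2=(232,232)).items():
    print(n,f[v-2:v+3,u-2:u+3].mean((0,1)).round(),ray(g,u,v,.016).round(3))
for o in discs(g):
    if o[6]>.6: print(np.round(o,3))
a=cv2.resize(g['frame'][190:340,210:450],None,fx=3.3,fy=3.3,interpolation=cv2.INTER_CUBIC); cv2.imwrite('pics/crop1.png',a[:,:,::-1])
E
```

```text
d1 [ 14. 134. 194.] [ 0.576 -0.117  0.016]
d2 [ 14. 133. 184.] [ 0.463 -0.185  0.016]
d3 [ 14. 133. 194.] [ 0.428 -0.054  0.016]
st [ 17. 102. 208.] [ 0.484 -0.026  0.016]
wood [ 17.  90. 222.] [0.461 0.101 0.016]
board [ 48.  11. 169.] [0.54  0.035 0.016]
plate [ 36.  14. 215.] [0.576 0.081 0.016]
vis [ 52.  42. 115.] [ 0.46  -0.314  0.016]
board2 [ 62.  10. 159.] [0.604 0.203 0.016]
[ 3.54786e+02  3.15214e+02  4.29000e-01 -5.30000e-02  4.05130e+01
  4.13140e+01  8.65000e-01]
[ 4.1750e+02  2.9850e+02  4.6400e-01 -1.8400e-01  4.8367e+01  5.0973e+01
  8.8000e-01]
[ 3.8370e+02  2.4450e+02  5.7600e-01 -1.1600e-01  5.6019e+01  5.7923e+01
  9.0600e-01]
```

View pics/crop1.png

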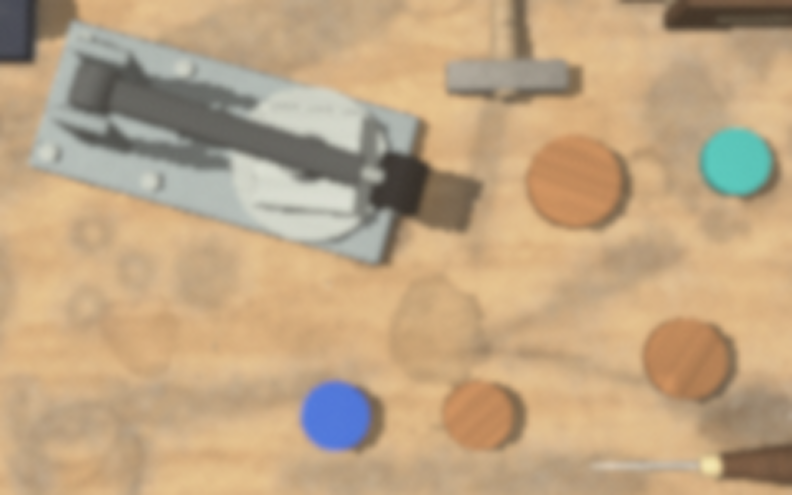

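```bash
python3 - <<'E'
from see import *
g=snap('top')
C=np.array([[72,22],[425,118],[380,265],[32,165]])/3.3+[210,190]
P=np.array([ray(g,u,v,.012)[:2] for u,v in C])  # post-far(+x), plate-far(+x), plate-near, post-near
print(P.round(4), [np.linalg.norm(P[i]-P[(i+1)%4]).round(4) for i in range(4)])
y=(P[0]-P[1]+P[3]-P[2]);y/=np.linalg.norm(y); c=P.mean(0)-y*.0575
x=np.array([y[1],-y[0]]); yaw=np.arctan2(x[1],x[0]); print('plate',c,'yaw',yaw)
def pt(px,py,pz): return np.r_[c+x*px+y*py,pz]
a=-.25; G=pt(0,.13-.195*np.cos(a),.095+.195*np.sin(a)); print('grip',G)
for cam in ['top','scene']:
    h=grab_frame(cam); u,v=proj(h,G).astype(int)
    m=(h['frame'].max(2)<55).astype(np.uint8); n,_,st,ce=cv2.connectedComponentsWithStats(m)
    i=[k for k in range(1,n) if st[k,4]>20 and np.hypot(*(ce[k]-[u,v]))<40]; print(cam,u,v,[(ce[k].round(1),st[k]) for k in i])
for p in [G]+[pt(0,.13-.195*np.cos(a),.095+.195*np.sin(a)-.019) for a in (0.5,1,1.4,1.75)]:
    for yw in (yaw,yaw+np.pi):
        q=solver.ik(p,down(yw)); print(p.round(3),None if q is None else np.round(q,2))
E
```

```text
[[ 0.6808  0.2059]
 [ 0.6174 -0.0223]
 [ 0.523   0.0072]
 [ 0.5876  0.2298]] [np.float64(0.2368), np.float64(0.0989), np.float64(0.2318), np.float64(0.0962)]
plate [0.58649617 0.0498614 ] yaw -0.27667905336471754
grip [ 0.57039654 -0.00683499  0.04675623]
top 332 246 []
scene 341 230 [(array([340. , 231.5]), array([332, 224,  17,  17, 132], dtype=int32))]
[ 0.57  -0.007  0.047] [ 0.19  0.72 -0.4   1.86  0.43  0.65 -0.75]
[ 0.57  -0.007  0.047] [-0.73  1.04  1.05  1.91 -1.15  0.96 -2.52]
[0.575 0.01  0.169] [ 0.25  0.56 -0.52  1.77  0.35  0.9  -0.7 ]
[0.575 0.01  0.169] [ 0.67  0.86 -1.28  1.75  0.88  1.23  2.01]
[0.593 0.074 0.24 ] [ 0.2   0.53 -0.61  1.64  0.34  1.08 -0.79]
[0.593 0.074 0.24 ] [ 0.54  0.78 -1.27  1.63  0.77  1.32  2.01]
[0.613 0.143 0.268] [ 0.14  0.58 -0.73  1.52  0.4   1.2  -0.93]
[0.613 0.143 0.268] [ 0.4   0.8  -1.27  1.51  0.77  1.41  1.95]
[0.632 0.208 0.268] [ 0.09  0.68 -0.85  1.41  0.51  1.28 -1.07]
[0.632 0.208 0.268] [ 0.26  0.86 -1.28  1.4   0.81  1.46  1.88]
```

```bash
cat >> h.py <<'E'
import json,os
def press():
    d=json.load(open('press.json')) if os.path.exists('press.json') else dict(c=[.5865,.0499],yaw=-.2767)
    return np.array(d['c']),d['yaw']
def pt(px,py,pz):
    c,w=press(); return np.r_[c+px*np.array([np.cos(w),np.sin(w)])+py*np.array([-np.sin(w),np.cos(w)]),pz]
def arm(a): return pt(0,.13-.195*np.cos(a),.095+.195*np.sin(a))
E
python3 - <<'E'
from see import *
r.move_pose(arm(-.25)+[0,0,.13],down(press()[1]))
g=snap('wrist','w1'); print(g['xyz'],r.state()['time_s'],proj(g,arm(-.25)),proj(g,pt(0,0,.02)))
E
```

```text
[0.59061888 0.06272402 0.31966178] 2.7917 [316.44977562 227.86879605] [316.40784803 145.24639117]
```

View pics/w1.png

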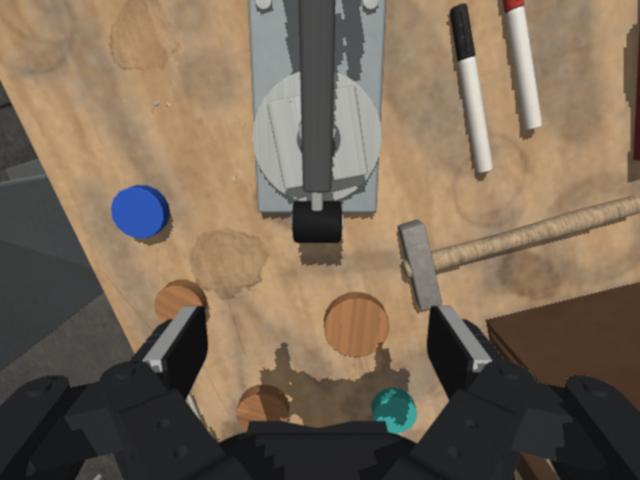

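```bash
python3 - <<'E'
from see import *
c,w=press(); c=c+.005*np.array([-np.sin(w),np.cos(w)]); json.dump(dict(c=list(c),yaw=w),open('press.json','w'))
o=[0,0,-.017]
effector.move_gripper(.06,60)
r.movel(arm(-.25)+o+[0,0,.05],rate=.15); print(r.movel(arm(-.25)+o,rate=.08,contact_N=8))
effector.move_gripper(.0,70); s=r.state(); print(s['width'],s['grasp_force'],s['contact_force'],s['tool_pos'],arm(-.25)+o)
for a in np.linspace(-.25,1.76,12)[1:]:
    r.movel(arm(a)+o,rate=.12); s=r.state(); print(round(a,2),s['width'].round(4),np.round(s['contact_force'],1),round(s['time_s'],1))
snap('scene','s2')
E
```

```text
False
0.035470493384037176 69.90794777870178 [-0.1563917  -0.07509686  3.47268718] [ 0.57208222 -0.00195348  0.03017149] [ 0.57176509 -0.00198624  0.02975623]Traceback (most recent call last):
  File "<stdin>", line 8, in <module>
AttributeError: 'float' object has no attribute 'round'
```

```bash
python3 - <<'E'
from see import *
o=[0,0,-.017]
for a in np.linspace(-.25,1.76,12)[2:]:
    r.movel(arm(a)+o,rate=.12); s=r.state(); print(round(a,2),round(s['width'],4),np.round(s['contact_force'],1),round(s['time_s'],1))
    if s['width']<.03: print('LOST'); break
snap('scene','s2')
E
```

```text
0.12 0.0349 [ 2.8 -5.1 -1.9] 6.0
0.3 0.035 [ 1.4 -8.   0.1] 6.4
0.48 0.0349 [ 0.4 -9.8  2.9] 6.9
0.66 0.035 [ -3.  -13.1   8.3] 7.3
0.85 0.035 [ -8.8 -16.3  17.6] 7.8
1.03 0.0352 [-12.5 -16.5  30.7] 8.2
1.21 0.035 [-13.4 -12.1  36.8] 8.7
1.39 0.0348 [-7.4 -4.4 36. ] 9.1
1.58 0.035 [-1.8  1.6 30.7] 9.6
1.76 0.0345 [ 3.2  3.9 21.9] 10.0
```

View pics/s2.png

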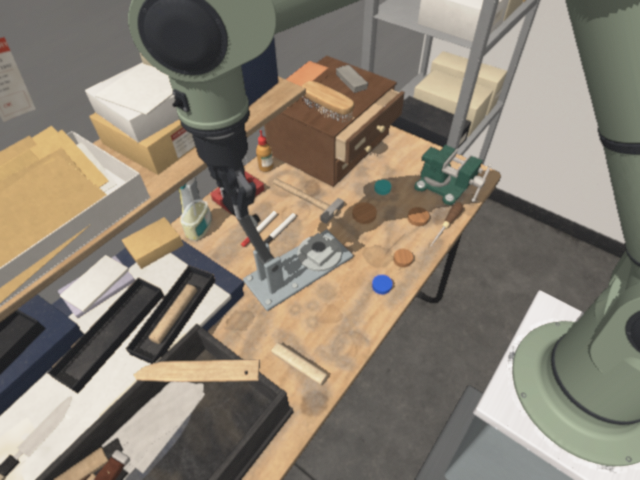

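```bash
python3 - <<'E'
from see import *
effector.move_gripper(.07)
p=np.array(r.state()['tool_pos'])
r.movel(p+[0,0,.06],rate=.2); 
r.move_pose(pt(0,-.073,.2),down(press()[1])); effector.move_gripper(.085)
g=snap('wrist','w3'); print(r.state()['time_s'],g['xyz'],proj(g,pt(0,0,.02)),[proj(g,pt(x,-.06,.012)).round(1) for x in (-.05,.05)])
snap('top','t3')
E
```

```text
12.3667 [0.58812609 0.05581717 0.34315279] [316.95507344 128.76434498] [array([260.6, 199. ]), array([373. , 199.2])]
```

View pics/w3.png

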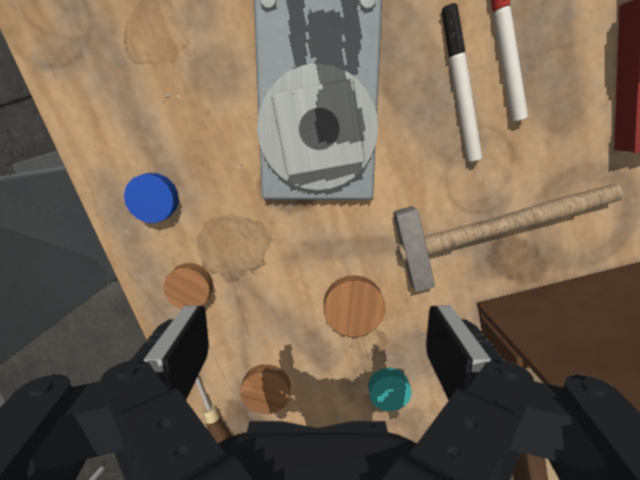

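```bash
python3 - <<'E'
import cv2
a=cv2.imread('pics/w3.png')[55:205,245:390]; cv2.imwrite('pics/crop3.png',cv2.resize(a,None,fx=4,fy=4,interpolation=cv2.INTER_CUBIC))
E
```

```text
(no output)
```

View pics/crop3.png

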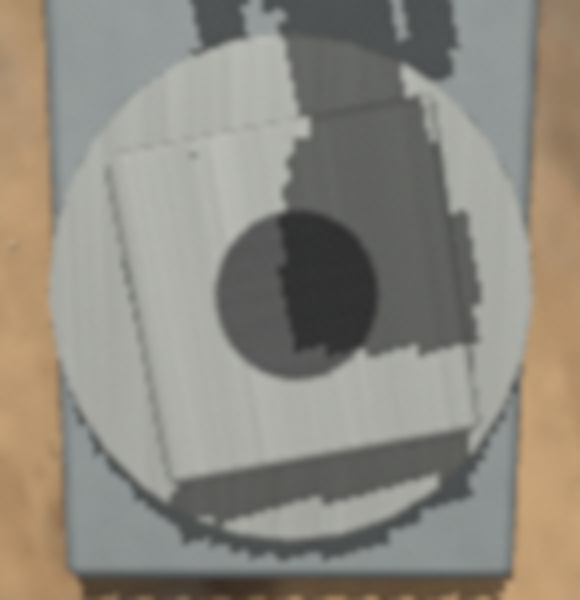

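```bash
cat >> see.py <<'E'
def pick(xy,yaw,width,floor,N=60,clear=.010,up=.004):
    """approach open, feel the floor with the tips, back off, close, lift. Returns TCP z above the floor at the grasp"""
    r.move_pose(np.r_[xy,floor+.10],down(yaw)); effector.move_gripper(width+clear,N)
    r.movel(np.r_[xy,floor+.03],rate=.15)
    hit=r.movel(np.r_[xy,floor-.018],rate=.03,contact_N=5); z=r.state()['tool_pos'][2]
    r.movel(np.r_[xy,z+up],rate=.03); effector.move_gripper(.0,N)
    s=r.state(); h=s['tool_pos'][2]-floor; print('pick hit',hit,'z',z,'width',s['width'],'F',s['grasp_force'],'cf',np.round(s['contact_force'],1))
    r.movel(np.r_[xy,floor+.10],rate=.15); s=r.state(); print('lift',s['width'],s['grasp_force'],round(s['time_s'],1)); return h
E
python3 - <<'E'
from see import *
g=None
# recompute with the camera pose used in w3: same position still held
g=grab_frame('wrist')
c,w=press(); pc=ray(g,317.8,127,.02); print('plate',pc,pt(0,0,.02))
C=np.array([[107,155],[432,97],[472,428],[170,480]])/4+[245,55]
P=np.array([ray(g,u,v,.036)[:2] for u,v in C]); print([np.linalg.norm(P[i]-P[(i+1)%4]).round(4) for i in range(4)])
m=ray(g,245+296/4,55+295/4,.036)[:2]; pm=P.mean(0); d=(P[1]-P[0]+P[2]-P[3]); pyaw=np.arctan2(d[1],d[0]); print('pad',pm,m,pyaw,w)
c=(np.array(c)+pc[:2])/2; json.dump(dict(c=list(c),yaw=w),open('press.json','w'))
h=pick((pm+m)/2,pyaw,.064,.02,clear=.012)
json.dump(dict(h=h),open('pad.json','w'))
E
```

```text
plate [0.58876319 0.05546923 0.02      ] [0.58786591 0.05470981 0.02      ]
[np.float64(0.0625), np.float64(0.0621), np.float64(0.0617), np.float64(0.0624)]
pad [0.58912703 0.05397708] [0.5892758  0.05395227] -0.10889223768097822 -0.2767
pick hit True z 0.010415193477006358 width 0.06255454197928428 F 65.79394698143005 cf [-2.6 -1.1  8.1]
lift 0.06254131969628461 65.83277463912964 16.5
```

```bash
cat >> see.py <<'E'
def place(xy,yaw,floor,h,opening=.083):
    r.move_pose(np.r_[xy,floor+.10],down(yaw)); r.movel(np.r_[xy,floor+h+.012],rate=.15)
    print('held',r.state()['width'])
    hit=r.movel(np.r_[xy,floor+h-.004],rate=.02,contact_N=4); s=r.state(); print('place hit',hit,'dz',s['tool_pos'][2]-floor-h,'w',s['width'])
    r.pause(.2); effector.move_gripper(opening); r.pause(.1); r.movel(np.r_[xy,floor+.10],rate=.15)
E
python3 - <<'E'
from see import *
c,w=press(); h=json.load(open('pad.json'))['h']; print(h)
place(np.array([.46,.13]),w,0,h)
# next: look at disc b from close
def look(xy): # camera roughly above xy: offset .073 along press y
    c,w=press(); y=np.array([-np.sin(w),np.cos(w)])
    r.move_pose(np.r_[xy-.05*y,.20],down(w)); r.pause(.1); return grab_frame('wrist')
g=look(np.array([.50,-.08]))
cv2.imwrite('pics/w4.png',g['frame'][:,:,::-1])
for hl in ((4,16),(80,125)):
  for o in discs(g,hl=hl,smin=100): print(np.round(o,4))
print(r.state()['time_s'])
E
```

```text
-0.005375402847242947
held 0.06248649231651754
place hit True dz -1.8835113982200447e-05 w 0.06232043717768151
[ 2.614786e+02  3.441096e+02  3.983000e-01 -2.422000e-01  2.665710e+01
  7.809410e+01  4.097000e-01]
[ 2.33500e+02  3.33500e+02  3.73600e-01 -2.16000e-01  1.17665e+01
  9.74803e+01  1.29200e-01]
[ 3.54500e+02  3.02000e+02  4.99500e-01 -2.19600e-01  1.47201e+01
  2.84778e+01  4.01800e-01]
[ 3.114809e+02  2.748856e+02  4.652000e-01 -1.817000e-01  5.161970e+01
  5.577120e+01  9.311000e-01]
[ 1.99500e+02  2.58500e+02  3.71900e-01 -1.39400e-01  8.11430e+00
  7.76388e+01  1.08100e-01]
[ 1.76500e+02  1.98000e+02  3.71600e-01 -8.00000e-02  7.48120e+00
  3.92923e+01  1.94300e-01]
[ 6.272242e+02  2.795000e+02  7.256000e-01 -2.558000e-01  7.402110e+01
  3.030797e+02  2.922000e-01]
[ 4.254203e+02  1.635398e+02  5.852000e-01 -1.155000e-01  5.957100e+01
  8.696400e+01  6.611000e-01]
[ 3.54500e+02  1.52500e+02  5.30000e-01 -8.67000e-02  1.64056e+01
  4.31312e+01  2.93900e-01]
[ 1.50000e+02  1.30500e+02  3.71700e-01 -2.01000e-02  7.90000e+00
  6.92715e+01  9.62000e-02]
[ 2.35500e+02  1.36000e+02  4.32200e-01 -4.89000e-02  4.18606e+01
  8.61882e+01  2.61500e-01]
[ 3.72500e+02  6.15000e+01  5.62100e-01 -1.93000e-02  9.95760e+00
  2.14523e+01  3.68500e-01]
[ 4.022133e+02  5.986390e+01  5.871000e-01 -2.360000e-02  2.435560e+01
  3.591190e+01  5.227000e-01]
[ 4.79000e+02  2.50000e+01  6.47400e-01 -1.81000e-02  2.80915e+01
  4.35100e+01  4.50100e-01]
[2.728274e+02 5.568040e+01 4.936000e-01 6.000000e-04 6.318380e+01
 8.742770e+01 3.753000e-01]
[ 4.482872e+02  2.750000e+02  5.880000e-01 -2.164000e-01  4.209530e+01
  4.748310e+01  9.239000e-01]
[1.91500e+02 3.45000e+01 4.29900e-01 3.67000e-02 4.20160e+01 4.55886e+01
 8.01600e-01]
21.2583
```

View pics/w4.png

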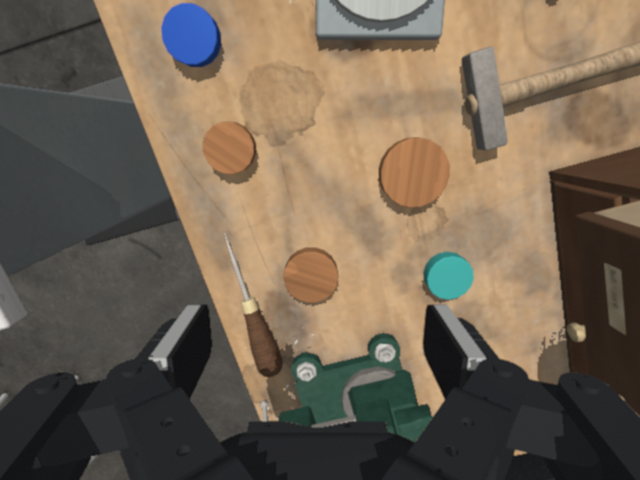

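```bash
python3 - <<'E'
from see import *
g=grab_frame('wrist'); t=grab_frame('top')
for n,(u,v,rx) in dict(b=(414.5,173,34.5),c=(311,275,27),d=(229,147.5,26)).items():
    print(n,ray(g,u,v,.016).round(4),'dia',np.linalg.norm(ray(g,u+rx,v,.016)-ray(g,u-rx,v,.016)).round(4))
for o in discs(t):
    if o[6]>.6: print(np.round(o,4))
E
```

```text
b [ 0.5767 -0.1148  0.016 ] dia 0.0593
c [ 0.4652 -0.1814  0.016 ] dia 0.0504
d [ 0.4303 -0.0516  0.016 ] dia 0.0439
[ 3.547981e+02  3.152308e+02  4.294000e-01 -5.320000e-02  4.084510e+01
  4.109730e+01  8.711000e-01]
[ 3.836755e+02  2.447606e+02  5.766000e-01 -1.163000e-01  5.492360e+01
  5.867040e+01  8.773000e-01]
```

```bash
python3 - <<'E'
from see import *
c,w=press()
h=pick(np.array([.5766,-.1155]),w-.4,.060,0)
if r.state()['width']>.05:
    place(c,w,.02,h)
y=np.array([-np.sin(w),np.cos(w)])
r.move_pose(np.r_[c-.073*y,.2],down(w)); g=snap('wrist','w5'); print(r.state()['time_s'],proj(g,np.r_[c,.036]))
t=snap('top')
for o in discs(t):
    if o[6]>.6: print(np.round(o,4))
E
```

```text
pick hit True z -0.007645807854694476 width 0.058080745356317943 F 61.97128772735596 cf [-3.1 -0.1 11.4]
lift 0.057773566452821 64.01822090148926 25.4
held 0.057879996291042166
place hit True dz 3.4928660776860354e-05 w 0.05744536437030863
29.6 [317.05474703 126.99320721]
```

View pics/w5.png

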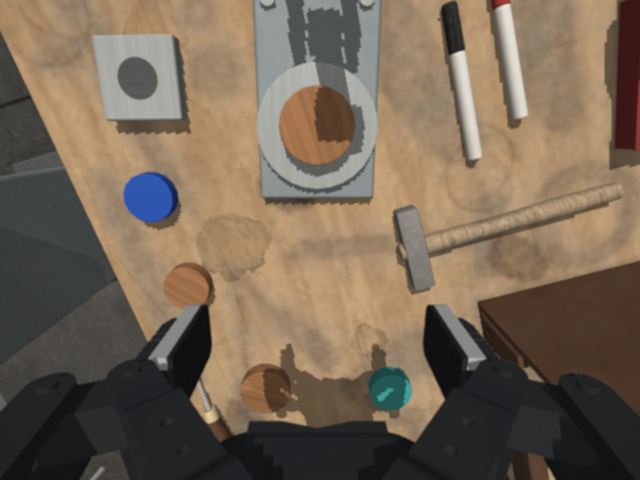

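```bash
python3 - <<'E'
from see import *
c,w=press()
y=np.array([-np.sin(w),np.cos(w)])
h=pick(np.array([.465,-.1825]),w-.2,.052,0)
assert r.state()['width']>.045
place(c,w,.036,h,opening=.07)
r.move_pose(np.r_[c-.073*y,.2],down(w)); g=snap('wrist','w6'); print(r.state()['time_s'],proj(g,np.r_[c,.052]))
E
```

```text
pick hit True z -0.00553696510946142 width 0.0497846546250627 F 59.62047278881073 cf [-2.9  1.6 15.1]
lift 0.049612536156393536 62.09420442581177 34.0
held 0.04974845237157736
place hit True dz 9.829978740598377e-05 w 0.049913801367406814
38.375 [316.97495432 126.70394756]
```

View pics/w6.png

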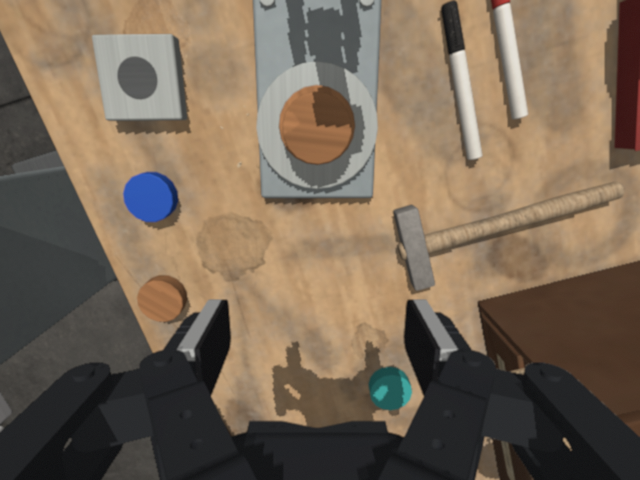

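```bash
python3 - <<'E'
from see import *
c,w=press(); y=np.array([-np.sin(w),np.cos(w)])
g=grab_frame('wrist'); p=ray(g,161.5,298.5,.016); print(p)
for o in discs(snap('top')): 
    if o[6]>.6: print(np.round(o,4))
for yw in (w,w+.3,w-.3,0.3,.7,1.2): print(yw,[solver.ik(np.r_[p[:2],z],down(yw)) is not None for z in (.10,0.03,-.01)])
for k in (.04,.07):
    q=solver.ik(np.r_[p[:2]-k*y,.15],down(w)); print(k,q is not None)
E
```

```text
[ 0.40323181 -0.05395257  0.016     ]
[ 3.56000e+02  3.30500e+02  3.98500e-01 -5.40000e-02  2.87387e+01
  4.11647e+01  6.30700e-01]
-0.2767 [True, True, True]
0.023299999999999987 [True, True, True]
-0.5767 [True, True, True]
0.3 [True, True, True]
0.7 [True, True, True]
1.2 [True, True, True]
0.04 True
0.07 True
```

```bash
python3 - <<'E'
from see import *
c,w=press()
y=np.array([-np.sin(w),np.cos(w)])
h=pick(np.array([.4025,-.054]),1.2,.044,0,clear=.016)
assert r.state()['width']>.035
place(c,w,.052,h,opening=.065)
r.move_pose(np.r_[c-.073*y,.2],down(w)); g=snap('wrist','w7'); print(r.state()['time_s'],proj(g,np.r_[c,.068]))
E
```

```text
pick hit True z -0.005096318170232029 width 0.041974160578515385 F 58.393110036849976 cf [-4.2 -0.2 16.7]
lift 0.04196861189403527 60.665613412857056 43.0
held 0.04197012748042629
place hit True dz 0.00014993670322051983 w 0.0416750087851854
47.5167 [316.9130408 126.2228679]
```

View pics/w7.png

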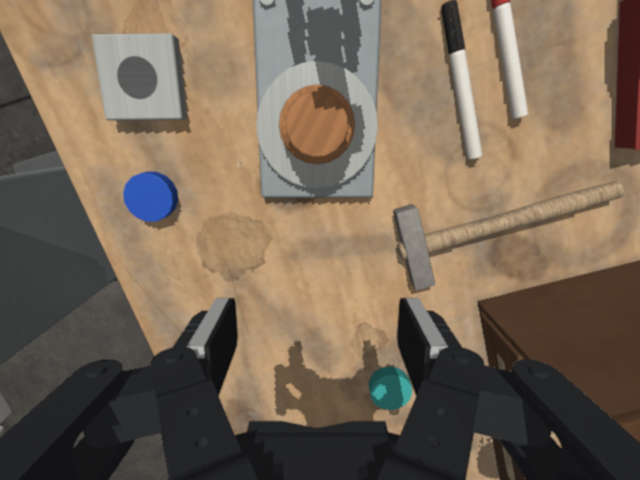

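```bash
python3 - <<'E'
from see import *
c,w=press()
y=np.array([-np.sin(w),np.cos(w)])
p=ray(grab_frame('wrist'),137.5,78,.016)[:2]; print(p)
h=pick(p,w,.064,0,clear=.012)
assert r.state()['width']>.055
place(c,w,.068,h,opening=.083)
r.move_pose(np.r_[c-.073*y,.22],down(w)); g=snap('wrist','w8'); print(r.state()['time_s'],proj(g,np.r_[c,.084]))
E
```

```text
[0.45972883 0.13116713]
pick hit True z -0.009636864548572932 width 0.062342181376498176 F 63.40012550354004 cf [-3.5 -1.  11.4]
lift 0.06246507082001863 65.86986422538757 52.0
held 0.0624731690892262
place hit True dz 5.003977400601378e-05 w 0.06266054346261093
56.0333 [316.93604903 126.48905941]
```

View pics/w8.png

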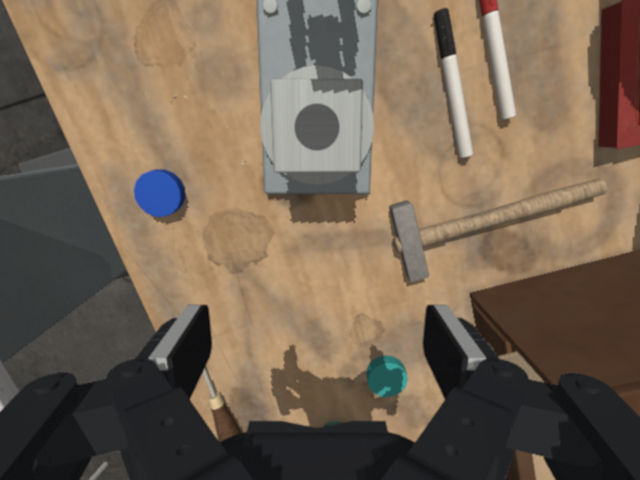

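```bash
python3 - <<'E'
from see import *
c,w=press(); o=np.array([0,0,-.017])
p=np.array(r.state()['tool_pos'])
A=arm(1.85)+o
r.movel(np.r_[p[:2],A[2]+.06],rate=.2); effector.move_gripper(.065,40)
r.move_pose(A+[0,0,.06],down(w))
print(r.movel(A,rate=.06,contact_N=10)); effector.move_gripper(0,40)
s=r.state(); print(s['width'],np.round(s['contact_force'],1),s['tool_pos'],A,s['time_s'])
snap('scene','s9')
E
```

```text
False
0.03546061267181343 [ 2.3 -0.6  3.9] [0.6387958  0.23181765 0.26585071] [0.63850916 0.23184055 0.26544866] 59.5583
```

View pics/s9.png

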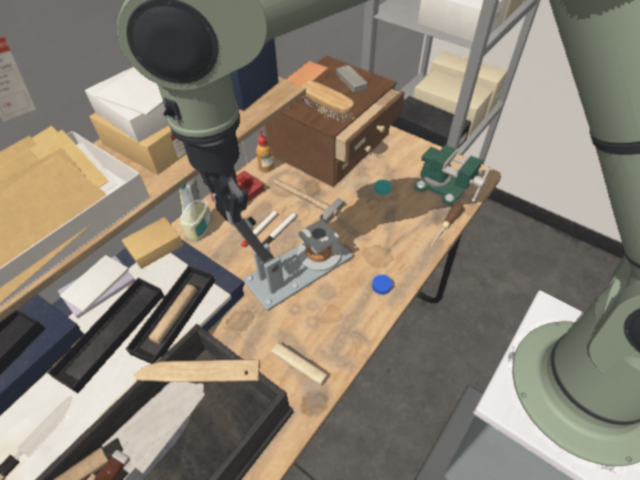

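```bash
python3 - <<'E'
from see import *
o=np.array([0,0,-.017])
for a in np.linspace(1.85,.17,12)[1:]:
    r.movel(arm(a)+o,rate=.10); s=r.state(); print(round(a,2),round(s['width'],4),np.round(s['contact_force'],1),round(s['time_s'],1))
    if s['width']<.03: print('LOST'); break
else:
    print(r.movel(arm(.125)+o,rate=.02,contact_N=5),r.state()['contact_force'])
    effector.move_gripper(.075); r.pause(.5)
    p=np.array(r.state()['tool_pos']); r.movel(p+[0,0,.12],rate=.15)
    c,w=press(); y=np.array([-np.sin(w),np.cos(w)])
    r.move_pose(np.r_[c-.15*y,.25],down(w)); r.pause(.5); g=snap('wrist','w10')
    s=snap('scene')['frame'][190:310,230:390]; f=cv2.resize(s,(640,480),interpolation=cv2.INTER_CUBIC)
    cv2.imwrite('pics/end.png',cv2.resize(np.hstack([f,g['frame']]),(800,300))[:,:,::-1])
print(r.state()['time_s'])
E
```

```text
1.7 0.0352 [ 2.4 -0.1  6.3] 60.1
1.54 0.0353 [ 1.  -0.2  6.7] 60.5
1.39 0.0352 [-0.3 -2.3  9.6] 61.0
1.24 0.0353 [-1.3 -4.   8.7] 61.4
1.09 0.0357 [-3.  -4.7  9. ] 61.9
0.93 0.0354 [-3.1 -7.1  6.5] 62.3
0.78 0.0357 [-2.5 -7.4  6.7] 62.8
0.63 0.0354 [-1.8 -7.7  5.1] 63.2
0.48 0.0353 [-3.1 -8.2  2.6] 63.7
0.32 0.0353 [-2.6 -7.1  1.3] 64.1
0.17 0.0355 [-1.7 -8.4 -0.4] 64.6
False [-2.37917089 -7.97452411 -1.70064833]
68.1167
```

View pics/end.png

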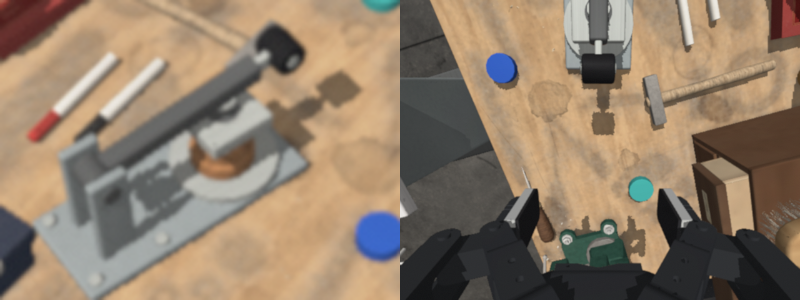

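```bash
python3 -c "
from h import *
r.pause(1); print(r.finish_job())"
```

```text
the job is handed in; nothing more can be done
None
```

I handed the job in at about 69 s. The three discs on the bench (60, 52 and 44 mm; the 68 mm one was absent) are stacked centred on the plate, with the steel pad flat on top. The arm was lowered and released over the pad; the last pictures show its foot on it, but I did not measure the contact force, and the hand-in gave no verdict.

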